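# Add a layer to the unweighted pile in the lacquer workshop

## Task

Of the two lacquered panels lying on the pressing stands, one is already under the steel weight; leave that one and its weight alone. Lay the plywood spacer sheet centred and square on the other one, then stack on the sheet the loose panel of that same length (long on long, short on short), centred and square with the panel below. Set things down rather than dropping them, and leave the other loose panel, the bottles, the spatula and the bowl where they are.

Things in the scene. Friction and masses are not known exactly. Their poses are not given: they have to be found in the camera images.
- base_long: Long dark lacquered wood panel, 150 x 50 x 20 mm (x, y, z), lying loose on one of two stands. Origin at the centre of its underside, x along its length, z up. The stand below is a fixed wooden block 80 x 40 mm and 30 mm high, so this panel's top is 50 mm above the bench. Yaw within about 0.25 rad of world x.
- base_short: Short dark lacquered wood panel, 100 x 50 x 20 mm (x, y, z), lying loose on the other, identical stand. Origin at the centre of its underside, x along its length, z up. Its top is also 50 mm above the bench.
- weight: Steel press weight, a block 64 x 40 x 24 mm with a low loop on top (41 mm high in all), about 0.7 kg. It rests near the middle (within about 15 mm) of either base_long or base_short; which one differs from start to start. Origin at the centre of its underside.
- sheet: Thin plywood spacer sheet, 160 x 60 x 6 mm (x, y, z), about 40 g, used for panels of either length. Origin at the centre of its underside, x along its length. It starts flat on a fixed cork riser 100 x 36 mm and 18 mm high, so its long edges overhang the riser by 12 mm each side.
- panel_long: Loose long panel, 150 x 50 x 20 mm (x, y, z), about 0.1 kg, flat on the bench. Origin at the centre of its underside, x along its length.
- panel_short: Loose short panel, 100 x 50 x 20 mm (x, y, z), about 0.07 kg, flat on the bench. Origin at the centre of its underside, x along its length.
- water_bottle: Bystander: clear closed bottle, 62 mm diameter, 200 mm high, standing. Origin at the centre of its underside.
- varnish_bottle: Bystander: amber closed bottle, 64 mm diameter, 170 mm high, standing. Origin at the centre of its underside.
- spatula: Bystander: spatula 280 mm long lying on the bench beyond the work, across the robot's view (its length roughly along world y), origin near its middle, under 30 mm high.
- bowl: Bystander: white bowl, 110 mm diameter, 50 mm high. Origin at the centre of its underside.
There are look-alikes about, which are no part of the job. Of the things that look like the weight, the larger one is meant.

How it is judged:
By the outcome, as a careful person would: the job done as asked, in the order asked, and still so for the second after the job is handed in, with the robot touching nothing.
It also fails if it takes over 61 s, if anything falls off the work surface, if the arm or the gripper's body presses on something with over 40 N, if the wrist force passes 120 N, or if a joint passes its speed limit or range.

## Robot

A 7-joint arm with a two-finger parallel gripper is mounted at the origin on the work surface. World frame = base frame: x ahead of the robot, y to its left, z up, the work surface at z = 0. Lengths are in m, angles in rad, forces in N, time in s.
With the tool pointing down it reaches from about 0.425 to 0.825 m from the base axis. Payload 3.6 kg.
Tool frame: the origin (TCP) lies on the centre line of the jaws, within the pads' length; the fingertips stand 11 mm ahead of it and the grasp point (between the pads) lies 8 mm behind it; z points along the fingers, y is the line along which they close (so a half turn about z gives the same grasp; the last joint's range is limited). The gripper opens to 93 mm and grips with 3 to 60 N. Pads are 15 mm wide; open, the fingers measure 128 mm over their backs; the gripper's body (75 mm by 188 mm) begins 65 mm behind the grasp point.
Start: joints at [-1.288, 0.615, -0.013, 1.423, 0.008, 1.103, -0.04], TCP at [0.198, 0.619, 0.23] pointing down, gripper open.
Joint ranges: [-3.12, 3.12], [-0.3, 2.06], [-1.34, 1.32], [0.26, 2.42], [-1.36, 4.5], [0.01, 1.98], [-2.84, 2.84]. Speed limits (rad/s): [2.79, 2.79, 3.14, 3.14, 3.14, 3.14, 3.14].

## Interface

Orientations are given as a unit quaternion [x, y, z, w].
In Python, from plant import status, imaging, ctrl gives the robot as it stands.
- The arm moves only by the tool servo_tool, never from a script. Its argument "series" is a list of rows, each a list of 7 numbers: the closure in counts, from 0 (fully open) to 255 (shut), then the shift along the tool's x, y, z as a fraction of full scale, then the turn, a rotation vector about the tool's x, y, z as a fraction of full scale. A call has 1 to 10 rows; each row shifts and turns the commanded pose from where the row before left it, along the tool's axes as they then stand; what a row does not reach is not made up. Full scale, the value 1, is 0.04 m for a shift and 0.15 rad for a turn. A row lasts 1/8 s, in which the tool goes at most 62.5 mm and 10.7 degrees, less where a joint would pass 70% of its speed; a pose out of reach is approached as far as the arm can. A call with a number of a shift or a turn outside -1 to 1 is refused whole. A call with a gripper value outside its range is refused whole. The fingers move at their own pace and stop on an object; "newtons" is the grip in N (left out, the last holds). Time passes only in rows, so rows that do not move let the fingers close. It gives the time, the measured TCP pose, the force, the opening and the grip force at its end, in the units of the state.
- status.get_state(): the state, without advancing time (a new reading comes with each control period).
- imaging.read_camera(name): name is "scene" or "top" or "wrist"; returns (picture, depth): 400x640x3 uint8, blue, green, red; 400x640 float32, m along the optical axis (not along the pixel's ray), 0 where there is no reading.
- imaging.camera_info(name): a dict with "camera_matrix" (3x3 intrinsics, pixels), "extrinsics" (4x4, takes a point from camera to world coordinates). Camera axes: x right, y down, z forward; pixel columns grow to the right and rows downward; lengths in m; the calibration is good to about 2 mm. A picture is of the moment at which its call begins: read the wrist's pose just before it. camera_info takes no time and is no camera call; for the wrist camera it gives the pose at the moment of the call.
- ctrl.hand_in(): hands the job in; it is judged then, once.
The state is a dict: "t": time; "joint_pos": joint angles; "qd": joint speeds; "effort": joint torques, N m; "eef_pos": TCP position; "tool_rot": TCP orientation; "wrist_force": force on the tool from outside, world axes, zero at the start; "wrist_torque": the same for the moment, N m; "width": finger opening in m; "gripper_force": force on a finger pad.
Only numpy, scipy, OpenCV 4.12 (cv2) and the standard library are available. Lean on these libraries where they do the work, as an engineer would, in place of code of your own. Each camera call takes 0.05 s, during which the arm holds its last target. There are 200 camera calls.

## Working session

There is one attempt and no reset: what is moved stays moved. The work goes in short steps, Python scripts to look and compute and a tool call to move; the robot and the scene stay as the last step left them, time stands still between calls to the robot, and variables do not carry over. Pictures are saved under pics/ and viewed, at most 10 in all, crops included, and the job is handed in when it is done.

Besides the shell and the picture viewer there is one more tool, called after "Emit:" as name([rows], argument=value, ...), one row to a line, values as JSON. servo_tool: Moves the arm, as the interface text tells. Shift numbers are shares of 0.04 m and turn numbers shares of 0.15 rad, none past 1 either way. Its arguments: {"type":"object","properties":{"series":{"type":"array","items":{"type":"array","items":{"type":"number"}}},"newtons":{"type":"number"}},"required":["series"]}

```bash
mkdir -p pics; ls; cat > h.py <<'E'
import numpy as np,cv2
from plant import status,imaging,ctrl
def world(name,d,ci):
    K=np.array(ci["camera_matrix"]);T=np.array(ci["extrinsics"])
    v,u=np.mgrid[:400,:640]
    P=np.stack([(u-K[0,2])/K[0,0]*d,(v-K[1,2])/K[1,1]*d,d],-1)
    return P@T[:3,:3].T+T[:3,3]
def grab(name,tag):
    ci=imaging.camera_info(name);im,d=imaging.read_camera(name)
    W=world(name,d,ci);cv2.imwrite(f"pics/{tag}.png",im);np.savez(f"{tag}.npz",im=im,d=d,W=W)
    return im,d,W
E
python3 - <<'E'
from h import *
s=status.get_state();print(s)
for n in("scene","top"):
    im,d,W=grab(n,n+"0");print(n,imaging.camera_info(n))
E
```

```text
pics
{'t': 0.0, 'joint_pos': array([-1.28750567,  0.61592058, -0.01260781,  1.42488716,  0.00812254,
        1.10334802, -0.04039474]), 'qd': array([ 1.41677542e-03,  9.33259947e-04,  1.80560496e-06, -5.74001673e-04,
       -1.45286725e-05,  2.28330696e-04,  9.93580828e-04]), 'effort': array([-2.09435179e-04, -4.58938408e+01,  2.09031128e-01, -1.65743798e+01,
       -6.10904396e-02,  2.05524423e-02,  2.33231503e-04]), 'eef_pos': array([0.1979317 , 0.61834682, 0.22848414]), 'tool_rot': array([ 1.54239564e-01,  9.88032681e-01, -1.24548031e-03, -1.64128101e-04]), 'wrist_force': array([-0.43545207, -0.13723222,  0.6800343 ]), 'wrist_torque': array([ 0.01879509, -0.00138238, -0.00519324]), 'gripper_force': 0.0, 'width': 0.09294558020453367}
scene {'camera_matrix': array([[502.18121408,   0.        , 320.13861939],
       [  0.        , 502.18121408, 206.29083258],
       [  0.        ,   0.        ,   1.        ]]), 'extrinsics': array([[ 0.08053528,  0.83119683, -0.55011445,  1.42015443],
       [ 0.9966094 , -0.05782173,  0.05853504, -0.08164442],
       [ 0.01684557, -0.55296337, -0.83303526,  1.30127177],
       [ 0.        ,  0.        ,  0.        ,  1.        ]])}
top {'camera_matrix': array([[481.7075894 ,   0.        , 323.31342548],
       [  0.        , 481.7075894 , 205.7461989 ],
       [  0.        ,   0.        ,   1.        ]]), 'extrinsics': array([[ 1.37831892e-03, -9.94748128e-01,  1.02343846e-01,
         4.43520551e-01],
       [-9.99964540e-01, -5.20777977e-04,  8.40526481e-03,
        -1.50686276e-02],
       [-8.30782301e-03, -1.02351802e-01, -9.94713571e-01,
         1.64504411e+00],
       [ 0.00000000e+00,  0.00000000e+00,  0.00000000e+00,
         1.00000000e+00]])}
```

View pics/top0.png

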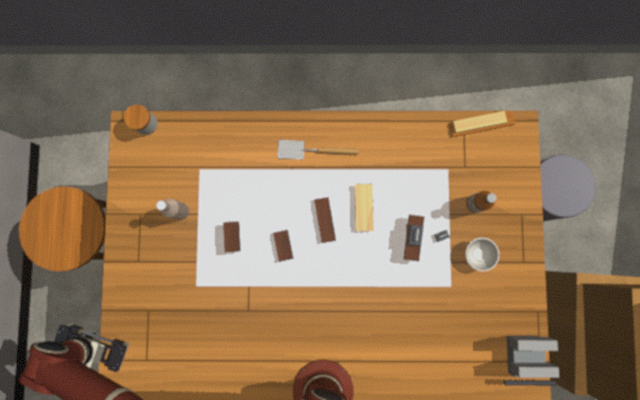

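View pics/scene0.png

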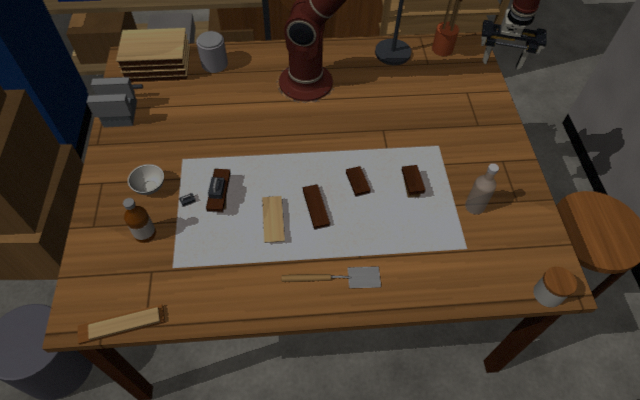

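Top view: the weight sits on the long stand panel (413,238), with a small look-alike weight at (441,236). The long loose panel is at (325,220). The two short panels are at (232,237), probably on its stand, and (283,246). The sheet is at (364,207), and there are look-alike boards at (480,123) and stacked near the left edge of the scene view. I'll measure heights and rectangles next.

```bash
cat >> h.py <<'E'
def rect(W,im,box,zr,dark=None):
    """box u0,v0,u1,v1; points with z in zr -> min area rect"""
    u0,v0,u1,v1=box;S=W[v0:v1,u0:u1];m=(S[...,2]>zr[0])&(S[...,2]<zr[1])
    if dark is not None: 
        g=im[v0:v1,u0:u1].max(-1);m&=(g<dark) if dark>0 else (g>-dark)
    m=m.astype(np.uint8);n,l,st,_=cv2.connectedComponentsWithStats(m)
    m=l==1+np.argmax(st[1:,4]);p=S[m]
    (c,sz,a)=cv2.minAreaRect((p[:,:2]*1000).astype(np.float32))
    if sz[0]<sz[1]: sz=sz[::-1];a+=90
    a=(a+90)%180-90
    return np.round(c,1),np.round(sz,1),round(a,2),np.round(np.median(p[:,2])*1000,1),len(p)
E
python3 - <<'E'
from h import *
B=dict(top=dict(blong=(395,205,432,270),short1=(212,212,250,262),short2=(265,225,300,268),plong=(307,190,343,250),sheet=(348,175,380,240)),
scene=dict(blong=(200,162,236,216),short1=(395,158,430,203),short2=(340,160,376,200),plong=(298,178,335,235),sheet=(255,190,290,248)))
Z=dict(blong=(.04,.06),short1=(.012,.07),short2=(.012,.07),plong=(.012,.035),sheet=(.016,.04))
ims=[]
for n in B:
    f=np.load(n+"0.npz")
    for k,b in B[n].items(): print(n,k,rect(f["W"],f["im"],b,Z[k]))
    for k in ("weight","small"):pass
    c=f["im"][160:275,190:480] if n=="top" else f["im"][140:255,160:450]
    ims.append(cv2.resize(c,None,fx=2.6,fy=2.6,interpolation=cv2.INTER_CUBIC))
cv2.imwrite("pics/crop.png",np.vstack(ims))
E
```

```text
top blong (array([ 503.9, -301. ]), array([150.2,  51.4]), -7.71, np.float64(50.2), 456)
top short1 (array([506.8, 303.4]), array([100.1,  51.4]), 4.21, np.float64(49.5), 484)
top short2 (array([478.2, 134.6]), array([99.6, 49.9]), 11.87, np.float64(19.9), 432)
top plong (array([565.5,  -6.3]), array([150.6,  49.7]), 10.03, np.float64(20.1), 637)
top sheet (array([ 606.9, -138.6]), array([158.4,  60. ]), 1.54, np.float64(24.5), 823)
scene blong (array([ 505.6, -298.8]), array([154.8,  51.2]), -7.58, np.float64(49.7), 451)
scene short1 (array([507.7, 306. ]), array([105. ,  52.7]), 4.1, np.float64(48.8), 528)
scene short2 (array([480.2, 136.5]), array([104.2,  52.6]), 12.26, np.float64(19.6), 426)
scene plong (array([567.7,  -4.6]), array([155.7,  51.3]), 9.71, np.float64(19.7), 687)
scene sheet (array([ 608.2, -136.6]), array([166.,  60.]), 1.31, np.float64(23.9), 915)
```

View pics/crop.png

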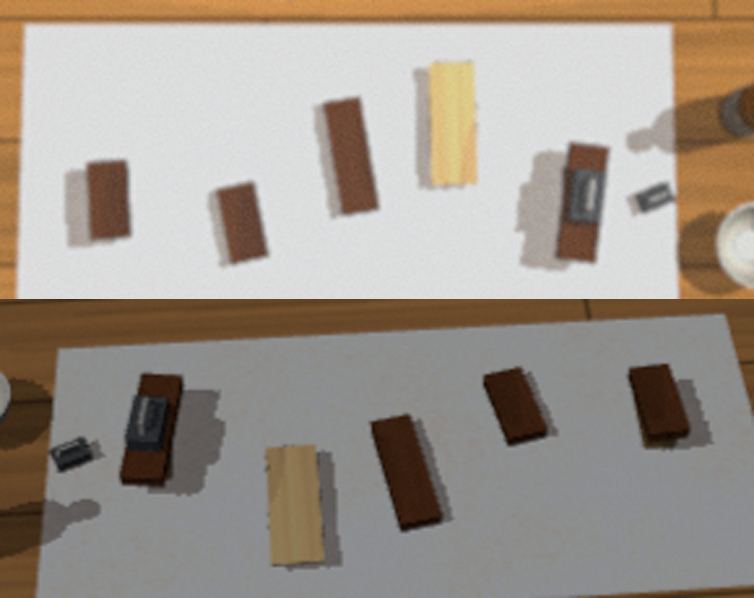

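Confirmed: base_short is at (232,237), with its top at 50 mm. panel_short is at (283,246), with its top at 20 mm. The sheet is at (364,207), with its top at 24 mm and sides of 160 × 60 mm. I'll turn toward the sheet's yaw first.

```bash
cat >> h.py <<'E'
from scipy.spatial.transform import Rotation as R
def togo(x,y,z,yawdeg):
    """yaw = world angle of the tool x axis, deg. Prints turn then shift (in turned axes), in units"""
    s=status.get_state();a=np.radians(yawdeg)
    Rt=R.from_matrix(np.array([[np.cos(a),np.sin(a),0],[np.sin(a),-np.cos(a),0],[0,0,-1]]))
    Rc=R.from_quat(s["tool_rot"])
    print("t",round(s["t"],2),"pos",s["eef_pos"].round(4),"w",round(s["width"],4),"F",s["wrist_force"].round(1))
    print("turn",((Rc.inv()*Rt).as_rotvec()/.15).round(3),"shift(after turn)",(Rt.inv().apply(np.array([x,y,z])-s["eef_pos"])/.04).round(3))
E
python3 -c "
from h import *
togo(.6075,-.1375,.2,181.4)"
```

```text
t 0.1 pos [0.198  0.6184 0.2286] w 0.0926 F [ 0.9  1.1 -0.9]
turn [-1.500e-02 -2.000e-03 -2.228e+00] shift(after turn) [ -9.774 -19.142   0.715]
```

Emit:
servo_tool([
  [0,0,-0.5,0,0,0,-0.75],
  [0,0,-0.5,0,0,0,-0.75],
  [0,0,-0.5,0,0,0,-0.72],
  [0,0,0,0,0,0,0],
])

```text
t: 0.6
eef_pos: [0.1867, 0.5592, 0.2295]
tool_rot: [-0.011, 1.0, -0.001, -0.0]
wrist_force: [0.6, 0.5, 0.3]
width: 0.093
gripper_force: 0.0
```

```bash
python3 -c "
from h import *
togo(.6075,-.1375,.2,181.4)"
```

```text
t 0.6 pos [0.1867 0.5592 0.2295] w 0.093 F [0.6 0.5 0.3]
turn [-0.009 -0.002 -0.022] shift(after turn) [-10.092 -17.67    0.738]
```

Emit:
servo_tool([
  [0,-0.5,-0.88,0,0,0,0],
  [0,-0.5,-0.88,0,0,0,0],
  [0,-0.5,-0.88,0,0,0,0],
  [0,-0.5,-0.88,0,0,0,0],
  [0,-0.5,-0.88,0,0,0,0],
  [0,-0.5,-0.88,0,0,0,0],
  [0,-0.5,-0.88,0,0,0,0],
  [0,-0.5,-0.88,0,0,0,0],
  [0,-0.5,-0.88,0,0,0,0],
  [0,-0.5,-0.88,0,0,0,0],
])

```text
t: 1.85
eef_pos: [0.396, 0.2129, 0.2297]
tool_rot: [-0.011, 1.0, 0.0, 0.0]
wrist_force: [0.0, 0.8, 0.1]
width: 0.0927
gripper_force: 0.0
```

Emit:
servo_tool([
  [0,-0.5,-0.88,0.1,0,0,0],
  [0,-0.5,-0.88,0.1,0,0,0],
  [0,-0.5,-0.88,0.1,0,0,0],
  [0,-0.5,-0.88,0.1,0,0,0],
  [0,-0.5,-0.88,0.1,0,0,0],
  [0,-0.5,-0.88,0.1,0,0,0],
  [0,-0.5,-0.88,0.1,0,0,0],
  [0,-0.5,-0.88,0,0,0,0],
  [0,-0.5,-0.9,0,0,0,0],
  [0,0,0,0,0,0,0],
])

```text
t: 3.1
eef_pos: [0.5835, -0.1044, 0.201]
tool_rot: [-0.008, 1.0, -0.001, 0.001]
wrist_force: [0.1, 0.4, -0.1]
width: 0.0932
gripper_force: 0.0
```

```bash
python3 -c "
from h import *
togo(.6075,-.1375,.014,181.4)
im,d,W=grab('wrist','w1')
togo(.6075,-.1375,.014,181.4)
print(rect(W,im,(0,0,640,400),(.019,.04)))"
```

```text
t 3.1 pos [ 0.5835 -0.1044  0.201 ] w 0.0932 F [ 0.1  0.4 -0.1]
turn [-0.019  0.007 -0.059] shift(after turn) [-0.578 -0.842  4.675]
t 3.15 pos [ 0.5827 -0.1014  0.201 ] w 0.0931 F [-0.1 -0.1  0.2]
turn [-0.002 -0.001 -0.035] shift(after turn) [-0.598 -0.917  4.675]
(array([ 606., -138.]), array([159. ,  60.2]), 1.22, np.float64(23.3), 6092)
```

View pics/w1.png

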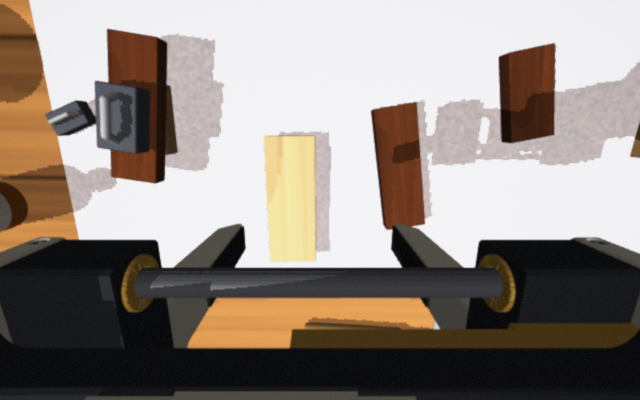

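The wrist view shows the sheet at (290,198), fully visible. It agrees with the other cameras: centre about (0.607, −0.1375), yaw 1.3°. The arm lagged by about 30 mm, so I'll correct that and then descend.

Emit:
servo_tool([
  [0,-0.3,-0.46,0.3,0,0,-0.03],
  [0,-0.3,-0.46,0.6,0,0,0],
  [0,0,0,0.8,0,0,0],
  [0,0,0,0.8,0,0,0],
  [0,0,0,0.8,0,0,0],
  [0,0,0,0,0,0,0],
  [0,0,0,0,0,0,0],
])

```text
t: 4.03
eef_pos: [0.6078, -0.1363, 0.0703]
tool_rot: [-0.014, 1.0, -0.0, 0.001]
wrist_force: [0.1, 0.2, 0.5]
width: 0.093
gripper_force: 0.0
```

```bash
python3 -c "
from h import *
togo(.607,-.1375,.014,181.4)"
```

```text
t 4.03 pos [ 0.6078 -0.1363  0.0703] w 0.093 F [0.1 0.2 0.5]
turn [-0.003  0.01   0.025] shift(after turn) [ 0.02  -0.029  1.408]
```

Emit:
servo_tool([
  [0,0.02,-0.03,0.5,0,0,0.03],
  [0,0,0,0.5,0,0,0],
  [0,0,0,0.4,0,0,0],
  [0,0,0,0,0,0,0],
  [60,0,0,0,0,0,0],
  [60,0,0,0,0,0,0],
  [130,0,0,0,0,0,0],
  [130,0,0,0,0,0,0],
  [130,0,0,0,0,0,0],
  [130,0,0,0,0,0,0],
], newtons=15)

```text
t: 5.28
eef_pos: [0.6062, -0.1376, 0.014]
tool_rot: [-0.012, 1.0, -0.0, 0.0]
wrist_force: [-0.8, -0.6, 3.5]
width: 0.0597
gripper_force: 15.0
```

Emit:
servo_tool([
  [130,0,0,-0.4,0,0,0],
  [130,0,0,-0.8,0,0,0],
  [130,0,0,-0.8,0,0,0],
  [130,0,0,-0.6,0,0,0],
  [130,0,0,0,0,0,0],
  [130,0,0,0,0,0,0],
])

```text
t: 6.02
eef_pos: [0.6053, -0.1373, 0.117]
tool_rot: [-0.012, 1.0, 0.0, -0.001]
wrist_force: [-0.1, -0.2, -1.0]
width: 0.0596
gripper_force: 15.0
```

```bash
python3 -c "
from h import *
togo(.5065,.3047,.12,184.15)"
```

```text
t 6.03 pos [ 0.6053 -0.1373  0.117 ] w 0.0596 F [-0.1 -0.2 -1. ]
turn [ 0.003 -0.011 -0.328] shift(after turn) [ 1.663 11.2   -0.076]
```

Emit:
servo_tool([
  [130,0.05,0.4,-0.1,0,0,-0.16],
  [130,0.1,0.8,0,0,0,-0.16],
  [130,0.15,1,0,0,0,0],
  [130,0.15,1,0,0,0,0],
  [130,0.15,1,0,0,0,0],
  [130,0.15,1,0,0,0,0],
  [130,0.15,1,0,0,0,0],
  [130,0.15,1,0,0,0,0],
  [130,0.15,1,0,0,0,0],
  [130,0.15,1,0,0,0,0],
])

```text
t: 7.28
eef_pos: [0.5257, 0.2284, 0.1209]
tool_rot: [-0.037, 0.999, 0.0, -0.001]
wrist_force: [0.6, -0.1, 0.6]
width: 0.0598
gripper_force: 15.0
```

Emit:
servo_tool([
  [130,0.15,1,0,0,0,0],
  [130,0.15,0.7,0,0,0,0],
  [130,0.1,0.3,0,0,0,0],
  [130,0,0,0,0,0,0],
  [130,0,0,0,0,0,0],
  [130,0,0,0,0,0,0],
])

```text
t: 8.02
eef_pos: [0.5066, 0.3029, 0.1217]
tool_rot: [-0.034, 0.999, -0.0, 0.0]
wrist_force: [-0.3, 0.2, -0.6]
width: 0.0599
gripper_force: 15.0
```

```bash
python3 -c "
from h import *
togo(.5065,.3047,.047,184.15)
for n in ('top','scene'):
    im,d,W=grab(n,n+'1')
    T=np.linalg.inv(imaging.camera_info(n)['extrinsics']);p=T@[.507,.305,.12,1];K=np.array(imaging.camera_info(n)['camera_matrix']);q=K@p[:3];u,v=(q[:2]/q[2]).astype(int);print(n,u,v)
    try: print(rect(W,im,(u-45,v-60,u+45,v+60),(.10,.14),-90))
    except Exception as e: print(e)
"
```

```text
t 8.03 pos [0.5066 0.3029 0.1217] w 0.0599 F [-0.3  0.2 -0.6]
turn [-0.007  0.001 -0.025] shift(after turn) [-1.000e-03  4.600e-02  1.867e+00]
top 226 235
(array([567.1, 305.2]), array([59.6, 41.2]), -86.18, np.float64(131.9), 196)
scene 417 163
(array([534. , 305.5]), array([112. ,  61.5]), 4.66, np.float64(131.4), 529)
```

The sheet is held level, with its far edge where expected. I'll lower it now.

Emit:
servo_tool([
  [130,0,0.045,0.5,0,0,-0.025],
  [130,0,0,0.6,0,0,0],
  [130,0,0,0.4,0,0,0],
  [130,0,0,0.15,0,0,0],
  [130,0,0,0.1,0,0,0],
  [130,0,0,0.06,0,0,0],
  [130,0,0,0,0,0,0],
  [130,0,0,0,0,0,0],
])

```text
t: 9.12
eef_pos: [0.506, 0.3066, 0.0497]
tool_rot: [-0.038, 0.999, 0.0, 0.0]
wrist_force: [-0.7, 0.5, -0.6]
width: 0.0599
gripper_force: 15.0
```

```bash
python3 -c "
from h import *
togo(.5065,.3047,.046,184.15)"
```

```text
t 9.12 pos [0.506  0.3066 0.0497] w 0.0599 F [-0.7  0.5 -0.6]
turn [0.002 0.004 0.018] shift(after turn) [-0.01  -0.047  0.091]
```

Emit:
servo_tool([
  [130,0,-0.045,0,0,0,0.02],
  [130,0,0,0.04,0,0,0],
  [130,0,0,0.03,0,0,0],
  [130,0,0,0.03,0,0,0],
  [130,0,0,0,0,0,0],
  [130,0,0,0,0,0,0],
])

```text
t: 9.88
eef_pos: [0.5058, 0.3046, 0.046]
tool_rot: [-0.036, 0.999, 0.0, -0.0]
wrist_force: [-0.8, -1.3, 4.3]
width: 0.0599
gripper_force: 15.0
```

Emit:
servo_tool([
  [85,0,0,0,0,0,0],
  [75,0,0,0,0,0,0],
  [50,0,0,0,0,0,0],
  [0,0,0,0,0,0,0],
  [0,0,0,0,0,0,0],
  [0,0,0,-0.3,0,0,0],
  [0,0,0,-0.6,0,0,0],
  [0,0,0,-1,0,0,0],
  [0,0,0,-0.6,0,0,0],
  [0,0,0,0,0,0,0],
])

```text
t: 11.12
eef_pos: [0.5073, 0.3054, 0.1479]
tool_rot: [-0.036, 0.999, 0.001, 0.002]
wrist_force: [-0.2, -0.2, 0.0]
width: 0.0932
gripper_force: 0.0
```

```bash
python3 -c "
from h import *
togo(.479,.1355,.016,192.1)"
```

```text
t 11.12 pos [0.5073 0.3054 0.1479] w 0.0932 F [-0.2 -0.2  0. ]
turn [ 0.016  0.035 -0.929] shift(after turn) [ 1.581 -4.005  3.299]
```

Emit:
servo_tool([
  [0,0,0,0,0,0,-0.46],
  [0,0,0,0,0,0,-0.47],
  [0,0.3,-0.8,0,0,0,0],
  [0,0.3,-0.8,0,0,0,0],
  [0,0.3,-0.8,0,0,0,0],
  [0,0.3,-0.8,0,0,0,0],
  [0,0.3,-0.8,0,0,0,0],
  [0,0,0,0,0,0,0],
  [0,0,0,0,0,0,0],
])

```text
t: 12.25
eef_pos: [0.4806, 0.1366, 0.1448]
tool_rot: [-0.106, 0.994, 0.0, -0.0]
wrist_force: [-0.4, -0.2, -0.1]
width: 0.0929
gripper_force: 0.0
```

```bash
python3 -c "
from h import *
togo(.479,.1355,.016,192.1)
for n,b in (('top',(205,195,255,275)),('scene',(388,145,440,215))):
    im,d,W=grab(n,n+'2');print(n,rect(W,im,b,(.052,.062)))
b=dict(top=(265,225,300,268),scene=(340,160,376,200))
im,d,W=grab('wrist','w2');print(rect(W,im,(250,0,640,400),(.053,.062)),rect(W,im,(200,0,420,280),(.015,.027)))
"
```

```text
t 12.25 pos [0.4806 0.1366 0.1448] w 0.0929 F [-0.4 -0.2 -0.1]
turn [ 0.005 -0.004  0.008] shift(after turn) [ 0.045 -0.018  3.22 ]
top (array([507.2, 303.6]), array([159.8,  60.9]), 3.85, np.float64(56.5), 710)
scene (array([508.8, 305.2]), array([162.5,  61.4]), 4.11, np.float64(56.0), 744)
(array([468.8, 301.9]), array([85.2, 61.2]), 3.95, np.float64(55.3), 4331) (array([477., 136.]), array([99.2, 50.1]), 12.14, np.float64(19.4), 4603)
```

View pics/w2.png

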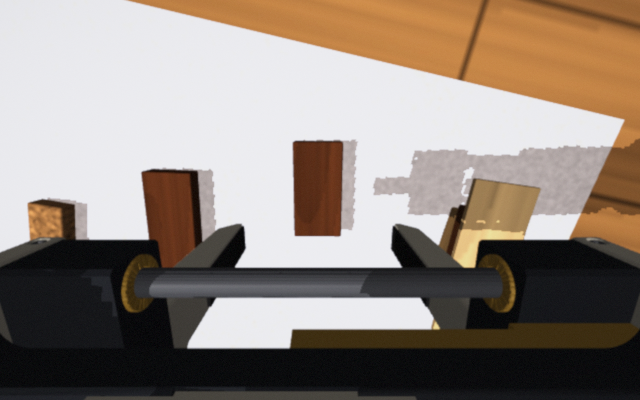

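The sheet lies flat, with its top at 56 mm, and within about 1 mm and 0.3° of the base panel. The wrist view shows panel_short at (318,188) between the fingers. I'll descend.

Emit:
servo_tool([
  [0,0.04,-0.02,0.5,0,0,0],
  [0,0,0,0.9,0,0,0],
  [0,0,0,0.9,0,0,0],
  [0,0,0,0.4,0,0,0],
  [0,0,0,0,0,0,0],
  [0,0,0,0,0,0,0],
])

```text
t: 13.15
eef_pos: [0.4799, 0.1352, 0.0378]
tool_rot: [-0.106, 0.994, 0.0, 0.001]
wrist_force: [0.1, -0.9, 0.3]
width: 0.0935
gripper_force: 0.0
```

```bash
python3 -c "
from h import *
togo(.4786,.1356,.016,192.05)"
```

```text
t 13.15 pos [0.4799 0.1352 0.0378] w 0.0935 F [ 0.1 -0.9  0.3]
turn [0.002 0.008 0.014] shift(after turn) [0.031 0.016 0.544]
```

Emit:
servo_tool([
  [0,0.03,0.01,0.3,0,0,0],
  [0,0,0,0.24,0,0,0],
  [60,0,0,0,0,0,0],
  [90,0,0,0,0,0,0],
  [160,0,0,0,0,0,0],
  [160,0,0,0,0,0,0],
  [160,0,0,0,0,0,0],
  [160,0,0,0,0,0,0],
], newtons=18)

```text
t: 14.15
eef_pos: [0.4782, 0.1348, 0.0158]
tool_rot: [-0.106, 0.994, 0.0, 0.0]
wrist_force: [-0.1, -0.3, 1.8]
width: 0.0499
gripper_force: 18.0
```

```bash
python3 -c "
from h import *
togo(.4786,.1356,.016,192.05)"
```

```text
t 14.15 pos [0.4782 0.1348 0.0158] w 0.0499 F [-0.1 -0.3  1.8]
turn [0.001 0.002 0.009] shift(after turn) [-0.014  0.019 -0.005]
```

Emit:
servo_tool([
  [160,0,0,-0.4,0,0,0],
  [160,0,0,-0.8,0,0,0],
  [160,0,0,-1,0,0,0],
  [160,0,0,-0.6,0,0,0],
  [160,0,0,0,0,0,0.46],
  [160,0,0,0,0,0,0.46],
  [160,0,0,0,0,0,0],
  [160,0,0,0,0,0,0],
])

```text
t: 15.15
eef_pos: [0.4781, 0.1346, 0.128]
tool_rot: [-0.037, 0.999, 0.0, 0.0]
wrist_force: [-0.4, -0.1, -1.2]
width: 0.0499
gripper_force: 18.0
```

```bash
python3 -c "
from h import *
togo(.507,.3045,.12,184.1)"
```

```text
t 15.15 pos [0.4781 0.1346 0.128 ] w 0.0499 F [-0.4 -0.1 -1.2]
turn [-0.     0.001  0.02 ] shift(after turn) [-1.025  4.185  0.2  ]
```

Emit:
servo_tool([
  [160,-0.1,0.4,0,0,0,0.02],
  [160,-0.2,0.8,0,0,0,0],
  [160,-0.2,0.8,0,0,0,0],
  [160,-0.2,0.8,0,0,0,0],
  [160,-0.2,0.8,0,0,0,0],
  [160,-0.125,0.585,0.2,0,0,0],
  [160,0,0,0,0,0,0],
  [160,0,0,0,0,0,0],
  [160,0,0,0,0,0,0],
])

```text
t: 16.27
eef_pos: [0.5075, 0.3026, 0.1198]
tool_rot: [-0.034, 0.999, -0.001, -0.0]
wrist_force: [0.2, 0.1, -0.2]
width: 0.0501
gripper_force: 18.0
```

```bash
python3 -c "
from h import *
togo(.507,.3045,.0718,184.1)"
```

```text
t 16.27 pos [0.5075 0.3026 0.1198] w 0.0501 F [ 0.2  0.1 -0.2]
turn [-0.009 -0.001 -0.024] shift(after turn) [0.01  0.049 1.199]
```

Emit:
servo_tool([
  [160,0,0.02,0.3,0,0,-0.01],
  [160,0,0,0.5,0,0,0],
  [160,0,0,0.2,0,0,0],
  [160,0,0,0.1,0,0,0],
  [160,0,0,0,0,0,0],
  [160,0,0,0,0,0,0],
])

```text
t: 17.02
eef_pos: [0.5075, 0.3055, 0.0762]
tool_rot: [-0.036, 0.999, 0.0, 0.0]
wrist_force: [-1.2, -0.0, -0.7]
width: 0.0495
gripper_force: 18.0
```

```bash
python3 -c "
from h import *
togo(.507,.3045,.0718,184.1)"
```

```text
t 17.02 pos [0.5075 0.3055 0.0762] w 0.0495 F [-1.2 -0.  -0.7]
turn [0.003 0.007 0.003] shift(after turn) [ 0.015 -0.024  0.109]
```

Emit:
servo_tool([
  [160,0.01,-0.02,0.03,0,0,0],
  [160,0,0,0.03,0,0,0],
  [160,0,0,0.03,0,0,0],
  [160,0,0,0.02,0,0,0],
  [160,0,0,0,0,0,0],
  [160,0,0,0,0,0,0],
])

```text
t: 17.77
eef_pos: [0.5068, 0.3045, 0.0718]
tool_rot: [-0.036, 0.999, 0.0, 0.0]
wrist_force: [-1.7, -1.1, 6.2]
width: 0.0497
gripper_force: 18.0
```

Contact at about 6 N. I'll release and back off straight up.

Emit:
servo_tool([
  [112,0,0,0,0,0,0],
  [100,0,0,0,0,0,0],
  [70,0,0,0,0,0,0],
  [0,0,0,0,0,0,0],
  [0,0,0,0,0,0,0],
  [0,0,0,-0.3,0,0,0],
  [0,0,0,-0.6,0,0,0],
  [0,0,0,-1,0,0,0],
  [0,0,0,-1,0,0,0],
  [0,0,0,0,0,0,0],
])

```text
t: 19.02
eef_pos: [0.509, 0.3056, 0.1917]
tool_rot: [-0.036, 0.999, 0.002, 0.004]
wrist_force: [-0.4, -0.9, -0.5]
width: 0.093
gripper_force: 0.0
```

Emit:
servo_tool([
  [0,0,-0.8,0,0,0,0],
  [0,0,-0.8,0,0,0,0],
  [0,0,-0.8,0,0,0,0],
  [0,0,-0.8,0,0,0,0],
  [0,0,-0.8,0,0,0,0],
  [0,0,0,0,0,0,0],
  [0,0,0,0,0,0,0],
])

```text
t: 19.9
eef_pos: [0.5179, 0.1459, 0.187]
tool_rot: [-0.036, 0.999, 0.0, -0.0]
wrist_force: [-0.7, 0.4, 0.8]
width: 0.0929
gripper_force: 0.0
```

```bash
python3 -c "
from h import *
for n,b in (('top',(200,190,255,280)),('scene',(388,140,440,215))):
    im,d,W=grab(n,n+'3');print(n,rect(W,im,b,(.068,.085)),rect(W,im,b,(.051,.062)))
b=dict(top=(395,205,432,270),scene=(200,162,236,216))
cv2.imwrite('pics/f.png',cv2.resize(im[130:220,380:460],None,fx=6,fy=6))
"
```

```text
top (array([507. , 304.1]), array([100.3,  50.2]), 5.64, np.float64(75.8), 450) (array([452.2, 299.7]), array([61.5, 49.6]), -82.72, np.float64(56.4), 162)
scene (array([507.9, 305.4]), array([106.8,  52.4]), 3.72, np.float64(75.8), 457) (array([507.9, 305. ]), array([165.8,  61.9]), 3.51, np.float64(56.2), 333)
```

View pics/f.png

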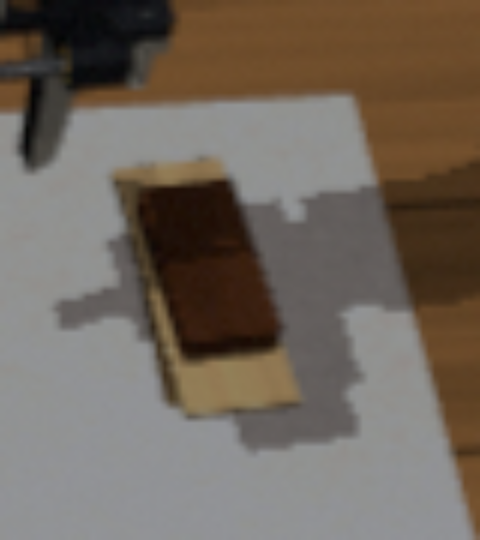

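The crop shows panel_short centred and square on the sheet, with its top at 76 mm. The gripper is clear of the stack.

```bash
python3 -c "
from plant import ctrl
print(ctrl.hand_in())"
```

```text
the job is handed in; nothing more can be done
None
```

The spacer sheet and the short loose panel are stacked on the unweighted short panel, centred and square to within about 2 mm and 2° by camera; the job was handed in at about 20 s.

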